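# Clamp a delicate painted arch candle holder in the sloping jig

## Task

Lay the larger black arch candle holder on the cork bed of the sloping wooden jig, feet flat on the cork, its length running up the slope between the wooden fence and the black rubber pad, and one foot close to the ledge at the bottom. Then throw the red-knobbed lever over from the white notch into the green one, so that the pad holds the arch lightly against the fence. Its painted decoration is delicate: do not squeeze the arch with more than 35 N from each finger, or push or drop it hard onto the jig, and leave the other things on the table where they are.

Things in the scene. Friction and masses are not known exactly. Their poses are not given: they have to be found in the camera images.
- arch: The larger of two black half-ring (arch) candle holders, white flowers painted on, 125 mm long (its y), 51 mm thick (its x, two flat faces to grip), 65 mm high (z up), 0.15 to 0.25 kg. Origin: centre of the underside, between its two feet. The crown is solid from 20 to 63 mm up: grip across x about 45 to 50 mm above the underside. Either end may be the lower in the jig.
- small_arch: The smaller black arch candle holder with a pink tealight, 88 mm long (its y), 52 mm thick, 45 mm high; origin at the centre of its underside, z up. Leave it. The two arches may stand in either of two places.
- candle_ball: Round brown candle ball, 66 mm across, 59 mm high, standing loose on the right-hand table; origin at the centre of its underside. Leave it.
- blue_pot: Small screw-top colour pot with a teal label, 38 mm across, 48 mm high; origin at the centre of its underside. Leave it.
- white_pot: Small screw-top colour pot, white with a thin red band, 38 mm across, 48 mm high; origin at the centre of its underside. Leave it.
- seat (a point): Middle of the arch's place on the plywood jig: where the arch's origin belongs, on top of the unloaded cork bed. Axes: x up the slope (it rises 30 degrees towards the robot's right), y across it, roughly away from the robot, z square to the bed. The arch's y goes along this x; the tool tilts 30 degrees to set it flat. The bed, 136 x 62 mm, is sprung (1.5 N/mm, 6 mm).
- fence (a point): Middle of the top inner edge of the fixed wooden fence along the bed's far side, axes as the seat's. In seat axes: face at y = +34 mm, top at z = 18 mm. The ledge across the bottom end of the bed has its face at x = -66 mm, top at z = 16 mm, about 4 mm below a well placed arch. Fingers 24 mm above the bed clear them all.
- pad_face (a point): Middle of the black rubber face of the sprung pad bar along the bed's near side (112 mm long, top at z = 18 mm in seat axes). Its face stands at y = -34 mm with the lever in the white notch; thrown to green the lever drives it 24 mm towards the fence. Sprung at 0.7 N/mm, 14 mm: it slides the arch about 8 mm to the fence and holds it there with about 5 N.
- lever (a joint): Hinge of the red-knobbed lever on the jig's near side, rad. 0: white notch, leaning 0.5 rad away from the arch; 1: green notch, leaning 0.5 rad towards it. Its axis runs along the seat's x through y = -84, z = 12 mm of the seat axes. Both notches are stops. It stays where left; from 0.6 a sprung detent resists, near 1 it snaps in and holds. 4 to 8 N at the knob push it home.
- lever_knob (a point): Centre of the red ball knob (28 mm across) at the lever's end, 82 mm from the hinge; in seat axes near x = 4, y = -123, z = 84 mm in the white notch and y = -45, z = 84 mm in the green one. It can be pushed over from the robot's side with closed fingers. Lever rod 11 mm thick.

How it is judged:
By the outcome, as a careful person would: the job done as asked, in the order asked, and still so for the second after the job is handed in, with the robot touching nothing.
It also fails if it takes over 51 s, if anything falls off the work surface, if the arm or the gripper's body presses on something with over 40 N, if the wrist force passes 120 N, or if a joint passes its speed limit or range.

## Robot

A 6-joint arm with a two-finger parallel gripper is mounted at the origin on a cart in front of the work surface, level with it; the furniture and walls round the work are solid. World frame = base frame: x ahead of the robot, y to its left, z up, the work surface at z = 0. Lengths are in m, angles in rad, forces in N, time in s.
With the tool pointing down it reaches from about 0.375 to 0.975 m from the base axis. Payload 3.8 kg.
Tool frame: the origin (TCP) lies midway between the tips of the shut fingers; the grasp point (between the pads) lies 19 mm behind it; z points along the fingers, y is the line along which they close (so a half turn about z gives the same grasp; the last joint's range is limited). The gripper opens to 88 mm and grips with 3 to 60 N. Pads are 18 mm wide; open, the fingers measure 123 mm over their backs; the gripper's body (75 mm by 187 mm) begins 45 mm behind the grasp point.
Start: joints at [-1.302, 0.264, 1.604, -0, 1.274, -0.037], TCP at [0.203, -0.644, 0.2] pointing down, gripper open.
Joint ranges: [-2.63, 2.63], [-0.94, 2.18], [0.31, 2.57], [-1.31, 4.45], [0, 2.66], [-2.55, 2.55]. Speed limits (rad/s): [2.57, 2.57, 3.14, 3.14, 3.14, 3.14].

## Interface

Orientations are given as a rotation vector (axis times angle).
In Python, from cell import manip, inverse_kinematics, cams, order gives the robot as it stands. Calls block until the motion is done:
- manip.move_pose(position, orientation): joint-space move of the TCP to a pose.
- manip.move_linear(position, rate=0.15, rot=None): straight line of the TCP; rot=None keeps the orientation; rate is the mean speed in m/s.
- manip.set_joints(angles): joint-space move.
- manip.set_gripper(opening, force=None): finger opening in m; force is the grip in N (None keeps the last); returns when the fingers have stopped.
- manip.dwell(seconds).
- inverse_kinematics(position, orientation): joint angles nearest the present ones, or None.
- manip.state(): the state.
- cams.capture(name): name is "scene" or "side" or "wrist"; returns a dict with "image" (480x640x3 uint8, blue, green, red), "z_map" (480x640 float32, m along the optical axis (not along the pixel's ray), 0 where there is no reading), "intrinsics" (3x3 intrinsics, pixels), "position" and "orientation" of the camera in the world; the wrist camera has in their place "T_tool_cam" (4x4, takes a point from camera to tool coordinates, whose origin is the TCP and whose axes are the flange's). Camera axes: x right, y down, z forward; pixel columns grow to the right and rows downward; lengths in m; the calibration is good to about 2 mm. A picture is of the moment at which its call begins: read the wrist's pose just before it.
A pose or a line that the arm cannot do raises manip.IKError and nothing moves.
- order.close_job(): hands the job in; it is judged then, once.
The state is a dict: "clock": time; "joint_pos": joint angles; "joint_velocities": joint speeds; "tau": joint torques, N m; "tool_pos": TCP position; "tcp_rot": TCP orientation; "contact_force": force on the tool from outside, world axes, zero at the start; "moment": the same for the moment, N m; "gripper_width": finger opening in m; "grasp_force": force on a finger pad.
Only numpy, scipy, OpenCV 4.12 (cv2) and the standard library are available. Lean on these libraries where they do the work, as an engineer would, in place of code of your own. Each camera call takes 0.05 s, during which the arm holds its last target. There are 200 camera calls.

## Working session

There is one attempt and no reset: what is moved stays moved. The work goes in short steps, each a Python script; the robot and the scene stay as the last script left them, time stands still between calls to the robot, and variables do not carry over. Pictures are saved under pics/ and viewed, at most 10 in all, crops included, and the job is handed in when it is done.

```bash
ls; mkdir -p pics
python3 - <<'E'
from cell import manip,cams
import cv2,numpy as np,pickle
d={}
for n in("scene","side"):
    c=cams.capture(n);d[n]=c;cv2.imwrite(f"pics/{n}0.png",c["image"]);print(n,c["position"],c["orientation"],c["intrinsics"][0][0],(c["z_map"]>0).mean())
pickle.dump(d,open("c0.pkl","wb"))
print(manip.state()["tcp_rot"],manip.state()["clock"])
E
```

```text
pics
scene [0.07683464 0.67297054 0.79556999] [-0.71174041  2.524626   -1.22504081] 487.7325415977875 0.9960221354166666
side [-0.11910299 -1.22287885  0.61113103] [-1.87294548  0.45840877 -0.31029168] 522.7412562838393 0.9532649739583333
[-3.10302310e+00 -4.78115608e-01  3.73484613e-04] 0.1
```

View pics/scene0.png

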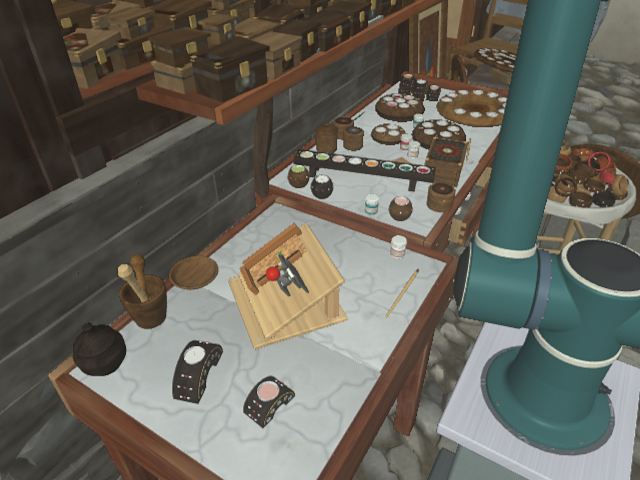

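View pics/side0.png

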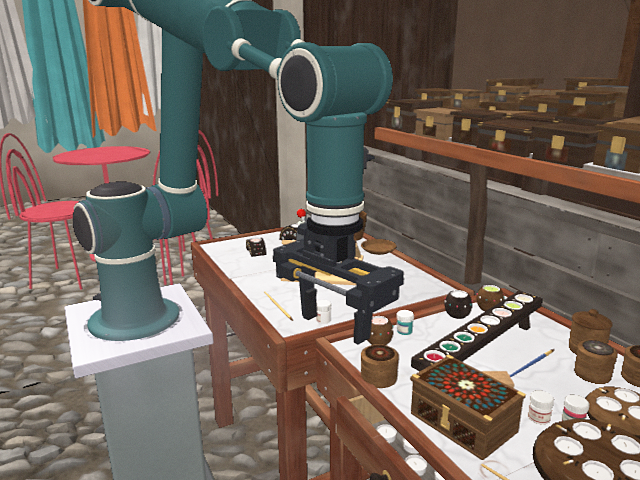

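The scene camera shows the large arch (white tealight) at about (196,372), the small one at (270,400), and the jig at (290,285) with its knob at (273,272). The side view is mostly blocked by the gripper. Next I'll get rough 3D positions from depth.

```bash
cat > h.py <<'E'
import numpy as np,cv2,pickle
from scipy.spatial.transform import Rotation as R
def cloud(c,T=None):
    z=c["z_map"];K=np.array(c["intrinsics"]);v,u=np.indices(z.shape)
    P=np.stack([(u-K[0,2])/K[0,0]*z,(v-K[1,2])/K[1,1]*z,z],-1)
    if T is None:
        T=np.eye(4);T[:3,:3]=R.from_rotvec(c["orientation"]).as_matrix();T[:3,3]=c["position"]
    W=P@T[:3,:3].T+T[:3,3]; W[z<=0]=np.nan
    return W
def wrist(m,cams):
    s=m.state();c=cams.capture("wrist");T=np.eye(4);T[:3,:3]=R.from_rotvec(s["tcp_rot"]).as_matrix();T[:3,3]=s["tool_pos"]
    return c,T@np.array(c["T_tool_cam"])
E
python3 - <<'E'
from h import *
d=pickle.load(open("c0.pkl","rb"));c=d["scene"];W=cloud(c);np.set_printoptions(precision=3,suppress=True)
for p in [(195,353),(268,388),(273,272),(230,310),(300,310),(340,290),(310,225),(240,285),(250,280),(300,232),(270,265),(345,318),(260,345),(398,243),(195,420),(140,300),(98,350),(220,330)]: print(p,W[p[1],p[0]])
im=c["image"];hsv=cv2.cvtColor(im,cv2.COLOR_BGR2HSV)
dark=(hsv[...,2]<75)&(W[...,2]>.01)&(W[...,2]<.09)
n,l,s,ce=cv2.connectedComponentsWithStats(dark[330:440,150:320].astype(np.uint8))
for i in range(1,n):
    if s[i,4]>100:
        Q=W[330:440,150:320][l==i];print(s[i],np.nanmean(Q,0),np.nanpercentile(Q,1,0),np.nanpercentile(Q,99,0))
cr=cv2.resize(im[205:430,150:420],None,fx=2.6,fy=2.6,interpolation=cv2.INTER_CUBIC);cv2.imwrite("pics/crop1.png",cr)
E
```

```text
(195, 353) [0.584 0.295 0.058]
(268, 388) [0.429 0.277 0.042]
(273, 272) [0.513 0.132 0.17 ]
(230, 310) [0.637 0.139 0.005]
(300, 310) [0.47  0.108 0.068]
(340, 290) [ 0.462 -0.045  0.001]
(310, 225) [ 0.653 -0.218  0.005]
(240, 285) [0.661 0.072 0.014]
(250, 280) [0.615 0.086 0.063]
(300, 232) [ 0.577 -0.058  0.117]
(270, 265) [0.596 0.037 0.079]
(345, 318) [0.405 0.034 0.013]
(260, 345) [0.519 0.186 0.009]
(398, 243) [ 0.397 -0.214  0.051]
(195, 420) [0.52  0.378 0.003]
(140, 300) [0.801 0.239 0.037]
(98, 350) [0.726 0.395 0.082]
(220, 330) [0.619 0.194 0.003]
[  23   11   49   61 1331] [0.568 0.32  0.043] [0.54  0.246 0.011] [0.608 0.363 0.064]
[ 94  47  50  49 642] [0.426 0.3   0.034] [0.398 0.251 0.012] [0.453 0.326 0.047]
```

View pics/crop1.png

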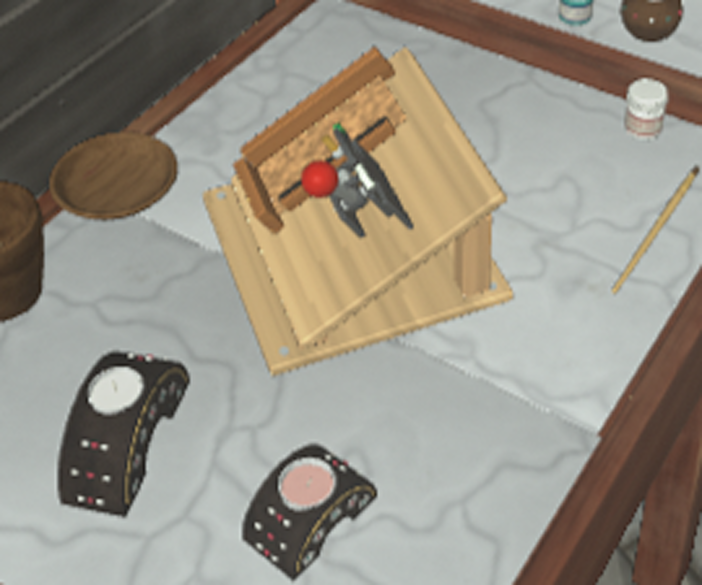

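The crop shows the large arch at left with a white tealight, the small arch with a pink one, and the jig with the fence on its far side. The ledge is at the lower left, and the lever is in the white notch, leaning towards the robot. Next are closer looks with the wrist camera.

```bash
cat >> h.py <<'E'
def down(yaw): return (R.from_euler('z',yaw)*R.from_euler('x',np.pi)).as_rotvec()
E
python3 - <<'E'
from h import *
from cell import manip,cams,inverse_kinematics as ik
np.set_printoptions(precision=3,suppress=True)
print(manip.state()["clock"])
c=cams.capture("wrist");print(np.array(c["T_tool_cam"]))
Rt=R.from_rotvec(manip.state()["tcp_rot"]).as_matrix();print(Rt)
off=(Rt@np.array(c["T_tool_cam"])[:3,3])
d={}
for n,p in (("jig",(0.54,0.05,.36)),("arch",(0.56,0.29,.30))):
    for y in (0,np.pi/2,-np.pi/2,np.pi):
        q=ik(p,down(y));print(n,y,q)
E
```

```text
0.1
[[ 0.001 -0.957 -0.289  0.076]
 [ 1.     0.001  0.    -0.001]
 [-0.    -0.289  0.957 -0.185]
 [ 0.     0.     0.     1.   ]]
[[ 0.954  0.301 -0.   ]
 [ 0.301 -0.954  0.002]
 [ 0.    -0.002 -1.   ]]
jig 0 [ 0.046 -0.047  1.657 -0.     1.531  1.617]
jig 1.5707963267948966 [ 0.046 -0.047  1.657 -0.     1.531  0.046]
jig -1.5707963267948966 None
jig 3.141592653589793 [ 0.046 -0.047  1.657  0.     1.531 -1.524]
arch 0 [ 0.438  0.136  1.573 -0.     1.432  2.009]
arch 1.5707963267948966 [ 0.438  0.136  1.573 -0.     1.432  0.438]
arch -1.5707963267948966 None
arch 3.141592653589793 [ 0.438  0.136  1.573  0.     1.432 -1.132]
```

Run:
```python
from h import *
from cell import manip,cams
np.set_printoptions(precision=3,suppress=True)
d={}
for n,p in (("jig",(0.54,0.09,.30)),("arch",(0.56,0.34,.25))):
    manip.move_pose(p,down(np.pi/2)); manip.dwell(.15)
    c,T=wrist(manip,cams);d[n]=(c,T);cv2.imwrite(f"pics/{n}1.png",c["image"]);print(manip.state()["clock"],(c["z_map"]>0).mean())
pickle.dump(d,open("c1.pkl","wb"))
a=np.hstack([cv2.resize(d[n][0]["image"],(400,300)) for n in d])
```

```text
3.2083 0.9959309895833334
4.4083 0.9959505208333334
```

View pics/jig1.png

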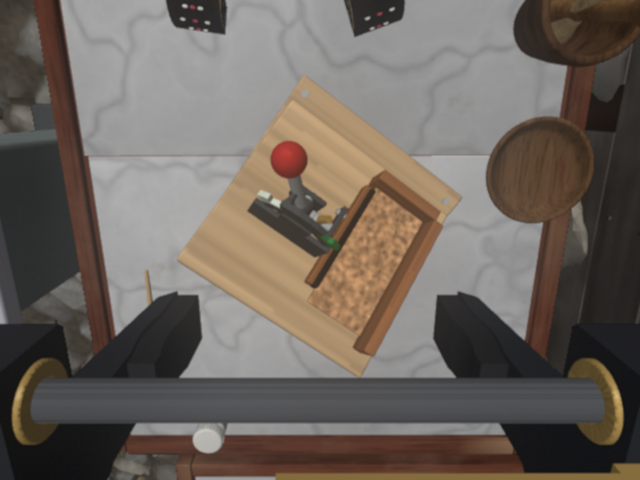

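View pics/arch1.png

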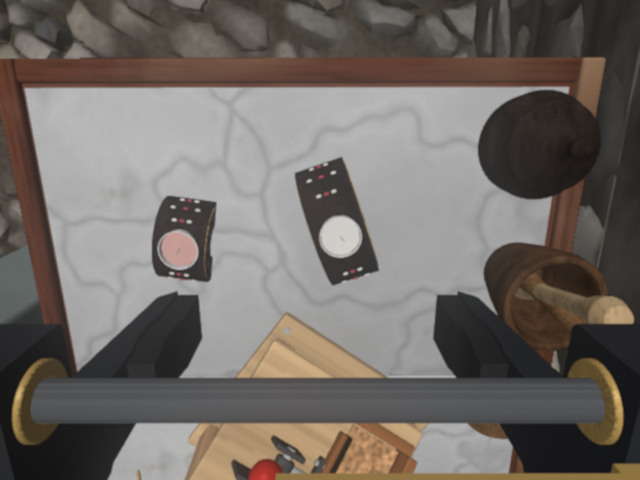

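The jig view shows the cork around (370,260), the fence inner edge running roughly (430,220) to (360,345), the ledge around (410,200), and the knob at (289,160). The arch view shows the arch from (320,165) to (355,275) and its tealight at (341,237). I'll measure both from depth.

Run:
```python
from h import *
np.set_printoptions(precision=4,suppress=True)
d=pickle.load(open("c1.pkl","rb"))
c,T=d["jig"];W=cloud(c,T);im=c["image"]
poly=np.array([[388,200],[415,225],[360,315],[325,295]])
m=np.zeros(W.shape[:2],np.uint8);cv2.fillPoly(m,[poly],1);P=W[m>0]
o=np.nanmean(P,0)
for _ in range(4):
    n=np.linalg.svd(P-P.mean(0),full_matrices=False)[2][2];n*=np.sign(n[2]);r=(P-P.mean(0))@n;P=P[abs(r)<.003]
print("tilt",np.degrees(np.arccos(n[2])),"std",r.std(),len(P))
x=np.array([-n[0],-n[1],0])*n[2];x[2]=n[0]**2+n[1]**2;x/=np.linalg.norm(x);y=np.cross(n,x);o=P.mean(0)
S=np.stack([x,y,n]);print("yaw of seat x",np.degrees(np.arctan2(x[1],x[0])),o)
L=(W-o)@S.T
pickle.dump((S,o),open("s0.pkl","wb"))
# fence top: refine yaw by its points
reg=(abs(L[...,0])<.05)&(L[...,1]>.02)&(L[...,1]<.06)
for nm,reg in (("fence",reg),("ledge",(L[...,0]<-.045)&(L[...,0]>-.095)&(abs(L[...,1])<.03)),("pad",(abs(L[...,0])<.05)&(L[...,1]<-.015)&(L[...,1]>-.055))):
    Q=L[reg];h,e=np.histogram(Q[:,2],np.arange(-.03,.04,.002));print(nm,dict(zip((e[:-1]*1000).round().astype(int),h)))
    t=reg&(L[...,2]>.013)&(L[...,2]<.022);Q=L[t];print(nm,len(Q),np.percentile(Q,[2,50,98],0))
    k=1-0 if nm!="ledge" else 0; a=0 if k==1 else 1
    # edges per bin along
    b=np.round(Q[:,a]/.01).astype(int)
    for i in np.unique(b):
        q=Q[b==i]
        if len(q)>8: print(i,np.percentile(q[:,k],[3,97]),np.median(q[:,2]))
hsv=cv2.cvtColor(im,cv2.COLOR_BGR2HSV);k=((hsv[...,0]<8)|(hsv[...,0]>172))&(hsv[...,1]>180)&(hsv[...,2]>90);k[:100]=0;k[250:]=0;k[:,:230]=0;k[:,350:]=0
v,u=np.nonzero(k);(cx,cy),rr=cv2.minEnclosingCircle(np.stack([u,v],1).astype(np.float32))
q=W[k];ray=W[int(cy),int(cx)]-T[:3,3];ray/=np.linalg.norm(ray);kn=W[int(cy),int(cx)]+.014*ray;print("knob",cx,cy,rr,kn,(kn-o)@S.T)
# arch
c,T=d["arch"];W=cloud(c,T)
for nm,(u0,u1,v0,v1) in {"arch":(280,395,140,300),"small":(140,230,180,295)}.items():
    w=W[v0:v1,u0:u1].reshape(-1,3);q=w[(w[:,2]>.015)&(w[:,2]<.09)]
    r=cv2.minAreaRect((q[:,:2]*1000).astype(np.float32));print(nm,r,np.percentile(q[:,2],[50,99]),cv2.boxPoints(r).tolist())
    t=q[q[:,2]>np.percentile(q[:,2],99)-.012];r=cv2.minAreaRect((t[:,:2]*1000).astype(np.float32));print(" top",r)
```

```text
Traceback (most recent call last):
numpy.linalg.LinAlgError: SVD did not converge
```

NaNs need dropping.

```bash
cat > meas.py <<'E'
from h import *
np.set_printoptions(precision=4,suppress=True)
d=pickle.load(open("c1.pkl","rb"))
c,T=d["jig"];W=cloud(c,T);im=c["image"]
poly=np.array([[388,200],[415,225],[360,315],[325,295]])
m=np.zeros(W.shape[:2],np.uint8);cv2.fillPoly(m,[poly],1);P=W[m>0];P=P[~np.isnan(P[:,0])]
for _ in range(4):
    n=np.linalg.svd(P-P.mean(0),full_matrices=False)[2][2];n*=np.sign(n[2]);r=(P-P.mean(0))@n;P=P[abs(r)<.003]
print("tilt",np.degrees(np.arccos(n[2])),"std",r.std(),len(P))
x=np.array([-n[0]*n[2],-n[1]*n[2],n[0]**2+n[1]**2]);x/=np.linalg.norm(x);y=np.cross(n,x);o=P.mean(0)
S=np.stack([x,y,n]);print("yaw of seat x",np.degrees(np.arctan2(x[1],x[0])),o)
L=(W-o)@S.T
pickle.dump((S,o),open("s0.pkl","wb"))
for nm,reg in (("fence",(abs(L[...,0])<.05)&(L[...,1]>.02)&(L[...,1]<.06)),("ledge",(L[...,0]<-.045)&(L[...,0]>-.095)&(abs(L[...,1])<.03)),("pad",(abs(L[...,0])<.05)&(L[...,1]<-.015)&(L[...,1]>-.055))):
    t=reg&(L[...,2]>.012)&(L[...,2]<.023);Q=L[t];print(nm,len(Q),np.percentile(Q,[2,50,98],0).tolist())
    a,k=(1,0) if nm=="ledge" else (0,1)
    b=np.round(Q[:,a]/.015).astype(int)
    for i in np.unique(b):
        q=Q[b==i]
        if len(q)>8: print(i*15,np.percentile(q[:,k],[2,98]),np.median(q[:,2]))
hsv=cv2.cvtColor(im,cv2.COLOR_BGR2HSV);k=((hsv[...,0]<8)|(hsv[...,0]>172))&(hsv[...,1]>180)&(hsv[...,2]>90);k[:100]=0;k[250:]=0;k[:,:230]=0;k[:,350:]=0
v,u=np.nonzero(k);(cx,cy),rr=cv2.minEnclosingCircle(np.stack([u,v],1).astype(np.float32))
ray=W[int(cy),int(cx)]-T[:3,3];ray/=np.linalg.norm(ray);kn=W[int(cy),int(cx)]+.014*ray;print("knob",cx,cy,rr,kn,(kn-o)@S.T)
c,T=d["arch"];W=cloud(c,T)
for nm,(u0,u1,v0,v1) in {"arch":(280,395,140,300),"small":(140,230,180,295)}.items():
    w=W[v0:v1,u0:u1].reshape(-1,3);q=w[(w[:,2]>.015)&(w[:,2]<.09)]
    r=cv2.minAreaRect((q[:,:2]*1000).astype(np.float32));print(nm,r,np.percentile(q[:,2],[50,99]))
    t=q[q[:,2]>.035];r=cv2.minAreaRect((t[:,:2]*1000).astype(np.float32));print(" top",r,np.median(t,0))
E
python3 meas.py
```

```text
tilt 30.019935014860927 std 0.0007477201035554757 4299
yaw of seat x -126.33798412703209 [0.5948 0.0237 0.084 ]
fence 1315 [[-0.048076759417085564, 0.0308208310929062, 0.01275385808318731], [0.002636858460845818, 0.03546109036727573, 0.017784524643697196], [0.048283409067572156, 0.04228647458648341, 0.019451556240328134]]
-45 [0.0308 0.0419] 0.017903412696920144
-30 [0.0307 0.0421] 0.017759186615996403
-15 [0.0309 0.0423] 0.017899516802986713
0 [0.0308 0.0423] 0.017863095536214964
15 [0.031  0.0423] 0.01769626468475167
30 [0.0309 0.0423] 0.017751740226710017
45 [0.0308 0.0422] 0.017768867300964327
ledge 678 [[-0.07862179770121194, -0.02868179614364777, 0.012425152437122675], [-0.072017118467949, -0.00021402924757834142, 0.01574682794096536], [-0.06731193818956238, 0.028748020184191373, 0.017353149637080127]]
-30 [-0.0784 -0.0672] 0.015612374643192215
-15 [-0.0786 -0.0673] 0.01566575204013296
0 [-0.0787 -0.0674] 0.015768136034019907
15 [-0.0786 -0.0673] 0.0157259806778428
30 [-0.0782 -0.0675] 0.015870176364186098
pad 1462 [[-0.04766541103104288, -0.054450138792407995, 0.01289021036541
[... 299 characters left out ...]
4168157704
15 [-0.0542 -0.0362] 0.0174100846854563
30 [-0.0538 -0.0361] 0.01766476374494939
45 [-0.0476 -0.0361] 0.01764349531037793
knob 0.0 0.0 0.0 [-0.2725  0.4342 -0.7453] [-0.2562 -0.9418 -0.8098]
arch ((582.6337890625, 303.604248046875), (51.66795349121094, 123.77432250976562), 18.891529083251953) [0.056  0.0631]
 top ((582.7527465820312, 303.2651672363281), (51.6564826965332, 108.93439483642578), 18.87166976928711) [0.5809 0.3116 0.0571]
small ((428.20867919921875, 285.4656982421875), (81.39009857177734, 51.250980377197266), 82.02523040771484) [0.0382 0.0454]
 top ((428.0403747558594, 284.685791015625), (58.83575439453125, 51.135433197021484), 82.01898956298828) [0.4279 0.2871 0.0393]
```

Measurements agree with the given geometry: tilt 30.0°, fence and pad tops 17.8 mm, arch 51.7 x 124 mm. Next I'll check IK for the plan and the obstacles near the jig, then grasp.

```bash
cat >> h.py <<'E'
try:
    S,o=pickle.load(open("s0.pkl","rb")); o=o+S.T@np.array([-.0013,-.0027,0])
    Rj=np.stack([-S[0],S[1],-S[2]],1)   # tool axes over the jig
    def seat(x,y,z): return o+S.T@np.array([x,y,z])
except FileNotFoundError: pass
E
python3 - <<'E'
from h import *
from cell import manip,cams,inverse_kinematics as ik
np.set_printoptions(precision=3,suppress=True)
d=pickle.load(open("c1.pkl","rb"));c,T=d["jig"];W=cloud(c,T);L=(W-o)@S.T
print("seat",o, "knob surf",L[160,289]*1e3,c["image"][160,289])
for a,b in ((-.06,-.05),(-.07,-.06),(-.08,-.07),(-.1,-.08)):
    q=L[(abs(L[...,0])<.06)&(L[...,1]>a)&(L[...,1]<b)];i=np.nanargmax(q[:,2]);print(a,q[i])
yaw=np.radians(108.9)
print(R.from_matrix(Rj).as_rotvec(),np.linalg.det(Rj))
for z in (.028,.1,.18): print("jig",z,ik(seat(0,0,z),R.from_matrix(Rj).as_rotvec()))
R2=np.stack([S[0],-S[1],-S[2]],1);print("alt",ik(seat(0,0,.1),R.from_matrix(R2).as_rotvec()))
for z in (.15,.028): print(ik((.5827,.3035,z),down(yaw)))
E
```

```text
seat [0.593 0.026 0.083] knob surf [  10.347 -120.296  100.137] [ 51  59 160]
-0.06 [ 0.029 -0.052  0.06 ]
-0.07 [ 0.02  -0.069  0.069]
-0.08 [ 0.027 -0.078  0.07 ]
-0.1 [ 0.031 -0.082  0.07 ]
[ 2.523  1.276 -0.677] 0.9999999999999998
jig 0.028 [ 0.227  0.488  1.574 -0.333  1.498  0.957]
jig 0.1 [ 0.258  0.487  1.453 -0.32   1.621  0.944]
jig 0.18 [ 0.289  0.507  1.296 -0.312  1.761  0.93 ]
alt [ 0.258  0.487  1.453 -0.32   1.621 -2.197]
[ 0.442  0.264  1.697 -0.     1.181  0.112]
[ 0.442  0.379  1.79  -0.     0.973  0.112]
```

Run:
```python
from h import *
from cell import manip,cams
np.set_printoptions(precision=4,suppress=True)
d=pickle.load(open("c1.pkl","rb"));c,T=d["jig"];L=((cloud(c,T)-o)@S.T)
for a in (-.06,-.055,-.05,-.045,-.04):
    for x0,x1 in ((-.02,-.01),(-.01,.012),(.012,.02)):
        q=L[(L[...,0]>x0)&(L[...,0]<x1)&(L[...,1]>a)&(L[...,1]<a+.005)];print(a,x0,np.nanmax(q[:,2]).round(3) if len(q) else None,end="; ")
print()
rv=down(np.radians(108.9));p=np.array([.5827,.3035,.15])
manip.move_pose(p,rv);manip.move_linear([p[0],p[1],.028],rate=.1);manip.dwell(.1)
s=manip.state();print(s["tool_pos"],s["contact_force"])
manip.set_gripper(.03,force=15);manip.dwell(.2)
s=manip.state();print(s["gripper_width"],s["grasp_force"],s["contact_force"])
manip.move_linear([p[0],p[1],.16],rate=.12);manip.dwell(.2)
s=manip.state();print(s["gripper_width"],s["grasp_force"],s["contact_force"],s["moment"],s["clock"])
```

```text
-0.06 -0.02 0.012; -0.06 -0.01 0.016; -0.06 0.012 -0.013; -0.055 -0.02 0.018; -0.055 -0.01 0.017; -0.055 0.012 0.017; -0.05 -0.02 0.017; -0.05 -0.01 0.018; -0.05 0.012 0.017; -0.045 -0.02 0.019; -0.045 -0.01 0.02; -0.045 0.012 0.018; -0.04 -0.02 0.02; -0.04 -0.01 0.019; -0.04 0.012 0.019; 
[0.5834 0.3039 0.029 ] [-0.0586  0.0461 -0.0489]
0.029924723191867016 0.0 [ 0.7772 -0.6399  0.6555]
0.030141083454320462 0.0 [ 0.5506  0.2155 -0.4863] [-0.0402 -0.0566 -0.0289] 9.0
```

The fingers closed to 30 mm with no grip force, so I'll look.

Run:
```python
from h import *
from cell import manip,cams
d={}
c,T=wrist(manip,cams);cv2.imwrite("pics/w2.png",c["image"]);d["w"]=(c,T)
s=cams.capture("scene");d["s"]=s
pickle.dump(d,open("c2.pkl","wb"))
a=cv2.resize(c["image"],(480,360));b=cv2.resize(s["image"][300:440,120:320],(320,224))
o=np.zeros((360,800,3),np.uint8);o[:,:480]=a;o[:224,480:]=b;cv2.imwrite("pics/c2.png",o)
st=manip.state();print(st["joint_pos"],st["tool_pos"],st["tcp_rot"])
```

```text
[ 4.42251000e-01  2.56868091e-01  1.68795304e+00 -5.43844668e-07
  1.19780821e+00  1.12401371e-01] [0.58243389 0.30335229 0.15935485] [-1.82629246e+00 -2.55560020e+00  1.42289346e-03]
```

View pics/c2.png

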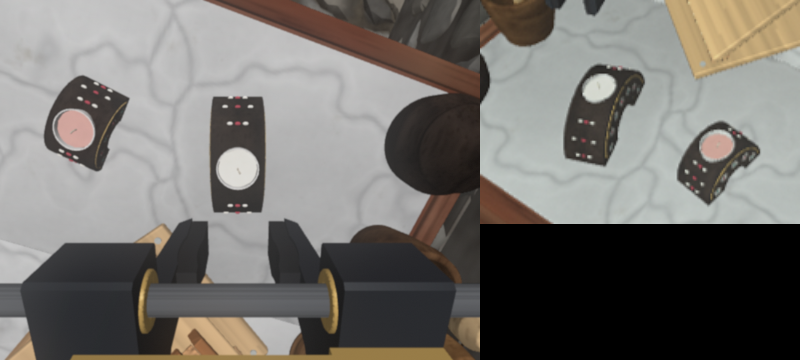

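Run:
```python
from h import *
np.set_printoptions(precision=4,suppress=True)
d=pickle.load(open("c2.pkl","rb"));c,T=d["w"];W=cloud(c,T)
w=W[110:290,265:370].reshape(-1,3);q=w[(w[:,2]>.015)&(w[:,2]<.09)]
print(cv2.minAreaRect((q[:,:2]*1000).astype(np.float32)),np.percentile(q[:,2],[50,99]))
print(c["intrinsics"][0][0])
a=pickle.load(open("c0.pkl","rb"))["scene"];b=d["s"]
df=cv2.absdiff(a["image"],b["image"]).max(2)[320:430,150:320]>40
v,u=np.nonzero(df);print(df.sum(),(u.min()+150,u.max()+150,v.min()+320,v.max()+320) if df.any() else "")
for k in (a,b):
    W=cloud(k);im=cv2.cvtColor(k["image"],cv2.COLOR_BGR2HSV)
    m=((im[...,2]<75)&(W[...,2]>.01)&(W[...,2]<.09));m[:330]=0;m[430:]=0;m[:,:160]=0;m[:,225:]=0
    print(m.sum(),W[m].mean(0))
```

```text
((582.8737182617188, 302.9776611328125), (51.745826721191406, 124.23006439208984), 18.854618072509766) [0.0564 0.0631]
429.28803461973456
0 
1333 [0.5678 0.3204 0.0432]
1339 [0.5678 0.3202 0.0433]
```

The arch hasn't moved at all. I'll repeat the grasp while monitoring it, with a picture down at the grasp.

Run:
```python
from h import *
from cell import manip,cams
np.set_printoptions(precision=4,suppress=True)
def pr(t): s=manip.state();print(t,round(s["clock"],2),s["tool_pos"],s["gripper_width"],s["grasp_force"],s["contact_force"])
p=np.array([.5827,.3033])
manip.set_gripper(.088);pr("open")
manip.move_linear([*p,.027],rate=.15);manip.dwell(.2);pr("down")
c,T=wrist(manip,cams);s=cams.capture("scene")
o=np.zeros((360,800,3),np.uint8);o[:,:480]=cv2.resize(c["image"],(480,360));o[:224,480:]=cv2.resize(s["image"][300:440,120:320],(320,224))
cv2.imwrite("pics/c3.png",o)
for w in (.06,.05,.045):
    manip.set_gripper(w,force=15);pr(w)
```

```text
open 10.06 [0.5827 0.3035 0.16  ] 0.08807510460817872 0.0 [-0.0153  0.494   0.3318]
down 11.29 [0.5837 0.3038 0.0284] 0.08842530553233709 0.0 [ 0.6944  0.002  -0.8267]
0.06 11.97 [0.5827 0.3033 0.0269] 0.060013365054368814 0.0 [ 0.466  -0.5486 -0.4026]
0.05 12.33 [0.5827 0.3033 0.027 ] 0.050069795217734275 0.0 [0.0048 0.8272 0.9041]
0.045 12.62 [0.5827 0.3033 0.027 ] 0.04484417528840026 0.0 [0.1036 0.0698 0.1275]
```

View pics/c3.png

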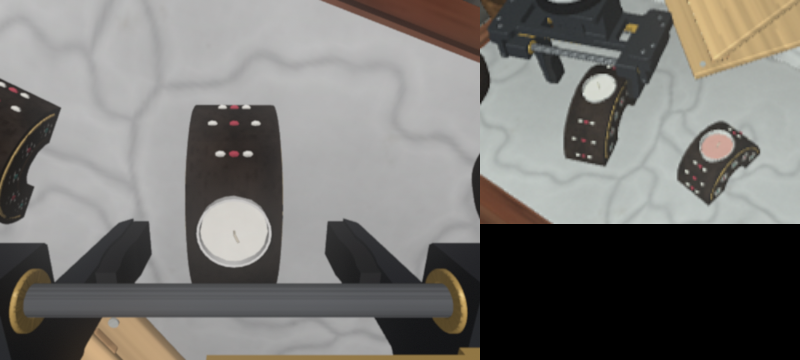

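The wrist picture seems to have the arch between the fingers, while the scene picture suggests they're near its jig-side end. I'll check numerically where the finger surfaces lie in both cameras' clouds.

Run:
```python
from h import *
from cell import manip,cams
np.set_printoptions(precision=4,suppress=True)
s=manip.state();Rt=R.from_rotvec(s["tcp_rot"]).as_matrix();tp=np.array(s["tool_pos"])
c,T=wrist(manip,cams);sc=cams.capture("scene");sd=cams.capture("side");pickle.dump((c,T,sc,sd,s),open("c4.pkl","wb"))
for n,W in (("wrist",cloud(c,T)),("scene",cloud(sc)),("side",cloud(sd))):
    L=(W-tp)@Rt
    for z0,z1 in ((-.01,.005),(-.03,-.01),(-.05,-.03)):
        for sg in (-1,1):
            q=L[(L[...,2]>z0)&(L[...,2]<z1)&(sg*L[...,1]>.012)&(sg*L[...,1]<.06)&(abs(L[...,0])<.12)]
            if len(q)>5: print(n,z0,sg,len(q),"x",np.percentile(q[:,0],[2,25,50,75,98]),"y",np.percentile(q[:,1],[2,50,98]))
```

```text
wrist -0.01 -1 692 x [0.0506 0.0528 0.0547 0.0567 0.0586] y [-0.0245 -0.0183 -0.0122]
wrist -0.01 1 704 x [0.0505 0.0525 0.0545 0.0565 0.0583] y [0.0122 0.0183 0.0245]
wrist -0.03 -1 2792 x [-0.0335  0.0289  0.0362  0.0434  0.0503] y [-0.0245 -0.0184 -0.0123]
wrist -0.03 1 2904 x [-0.0334  0.0281  0.0355  0.043   0.05  ] y [0.0122 0.0185 0.0256]
wrist -0.05 -1 4246 x [-0.0248 -0.0075  0.0078  0.0153  0.026 ] y [-0.0314 -0.0189 -0.0122]
wrist -0.05 1 4522 x [-0.024  -0.0077  0.0057  0.0142  0.0259] y [0.0123 0.0196 0.0334]
scene -0.01 -1 211 x [-0.0528 -0.016   0.024   0.0508  0.0566] y [-0.028  -0.0266 -0.0133]
scene -0.01 1 47 x [0.0472 0.0503 0.0532 0.0547 0.0568] y [0.0124 0.0174 0.023 ]
scene -0.03 -1 302 x [-0.0453 -0.0038  0.0265  0.0388  0.0489] y [-0.0279 -0.026  -0.0137]
scene -0.03 1 107 x [-0.036   0.03    0.0369  0.0435  0.0492] y [0.0126 0.018  0.0231]
scene -0.05 -1 134 x [-0.0051  0.0072  0.0123  0.0195  0.0297] y [-0.0372 -0.0215 -0.0126]
scene -0.05 1 194 x [-0.0265 -0.0089  0.002   0.01    0.0251] y [0.0122 0.0186 0.0314]
side -0.01 -1 62 x [-0.0237 -0.0089  0.0121  0.0309  0.0548] y [-0.0318 -0.0246 -0.0189]
side -0.03 -1 82 x [-0.0291 -0.012   0.0074  0.0234  0.0438] y [-0.0307 -0.0252 -0.0195]
side -0.05 -1 45 x [-0.033  -0.0154 -0.0093  0.0011  0.0182] y [-0.0372 -0.0259 -0.0132]
side -0.05 1 9 x [-0.0244 -0.0027  0.0019  0.0092  0.0178] y [0.0127 0.0142 0.0282]
```

Run:
```python
from h import *
np.set_printoptions(precision=3,suppress=True)
c,T,sc,sd,s=pickle.load(open("c4.pkl","rb"))
Rt=R.from_rotvec(s["tcp_rot"]).as_matrix();tp=np.array(s["tool_pos"])
for n,W in (("wrist",cloud(c,T)),("scene",cloud(sc)),("side",cloud(sd))):
    L=(W-tp)@Rt
    for sg in (-1,1):
        for z0 in np.arange(-.12,.03,.015):
            q=L[(L[...,2]>z0)&(L[...,2]<z0+.015)&(sg*L[...,1]>.03)&(sg*L[...,1]<.065)&(abs(L[...,0])<.1)]
            if len(q)>5: print(n,sg,z0.round(3),len(q),"x",np.percentile(q[:,0],[2,50,98]),"y",np.percentile(q[:,1],[2,50,98]))
W=(cloud(sc)-tp)@Rt
cv2.imwrite("pics/c5.png",np.hstack([cv2.resize(sc["image"][290:430,140:290],(450,420),interpolation=cv2.INTER_CUBIC),cv2.resize(sd["image"][190:290,220:340],(350,292),interpolation=cv2.INTER_CUBIC)[:420] if 0 else cv2.copyMakeBorder(cv2.resize(sd["image"][190:290,220:340],(350,292)),0,128,0,0,cv2.BORDER_CONSTANT)]))
```

```text
wrist -1 -0.12 3802 x [0.034 0.035 0.035] y [-0.052 -0.041 -0.03 ]
wrist -1 -0.105 112 x [0.011 0.011 0.012] y [-0.035 -0.032 -0.03 ]
wrist -1 -0.09 795 x [0.011 0.011 0.012] y [-0.037 -0.034 -0.03 ]
wrist -1 -0.075 532 x [0.01  0.011 0.012] y [-0.037 -0.033 -0.03 ]
wrist -1 -0.06 304 x [0.011 0.011 0.012] y [-0.036 -0.033 -0.03 ]
wrist -1 -0.045 44 x [0.011 0.011 0.012] y [-0.034 -0.032 -0.03 ]
wrist -1 0.015 16923 x [-0.023  0.049  0.098] y [-0.064 -0.049 -0.031]
wrist 1 -0.12 6574 x [0.001 0.034 0.035] y [0.03  0.035 0.054]
wrist 1 -0.105 957 x [-0.01  -0.002  0.012] y [0.031 0.031 0.036]
wrist 1 -0.09 1225 x [-0.008  0.011  0.012] y [0.03  0.034 0.04 ]
wrist 1 -0.075 788 x [0.009 0.011 0.012] y [0.03  0.034 0.039]
wrist 1 -0.06 489 x [0.009 0.011 0.012] y [0.03  0.033 0.038]
wrist 1 -0.045 104 x [0.009 0.011 0.012] y [0.03  0.032 0.036]
wrist 1 0.015 17075 x [-0.026  0.048  0.098] y [0.031 0.048 0.064]
scene -1 -0.12 73 x [0.009 0.032 0.033] y [-0.064 -0.049 -0.031]
scene -1 -0.09 8 x [-0.005  0.007  0.009] y [-0.04  -0.039 -0.032]
scene -1 -0.075 48 x [-0.01   0.007  0.01 ] y [-
[... 492 characters left out ...]
-0.094  0.05   0.098] y [0.032 0.052 0.065]
side -1 -0.12 32 x [-0.038 -0.03  -0.007] y [-0.059 -0.049 -0.034]
side -1 -0.105 17 x [-0.017 -0.011  0.004] y [-0.051 -0.041 -0.032]
side -1 -0.09 24 x [-0.016 -0.005  0.01 ] y [-0.042 -0.038 -0.031]
side -1 -0.075 24 x [-0.013 -0.002  0.011] y [-0.04  -0.037 -0.031]
side -1 -0.06 20 x [-0.01  -0.003  0.008] y [-0.04  -0.036 -0.031]
side -1 -0.015 6 x [-0.029 -0.019  0.012] y [-0.032 -0.031 -0.03 ]
side -1 0.015 84 x [0.005 0.058 0.096] y [-0.064 -0.051 -0.032]
side 1 -0.12 37 x [-0.038 -0.025  0.025] y [0.03  0.034 0.059]
side 1 -0.105 19 x [-0.016 -0.011  0.005] y [0.03  0.032 0.043]
side 1 -0.09 9 x [-0.01  -0.007  0.007] y [0.031 0.037 0.041]
```

View pics/c5.png

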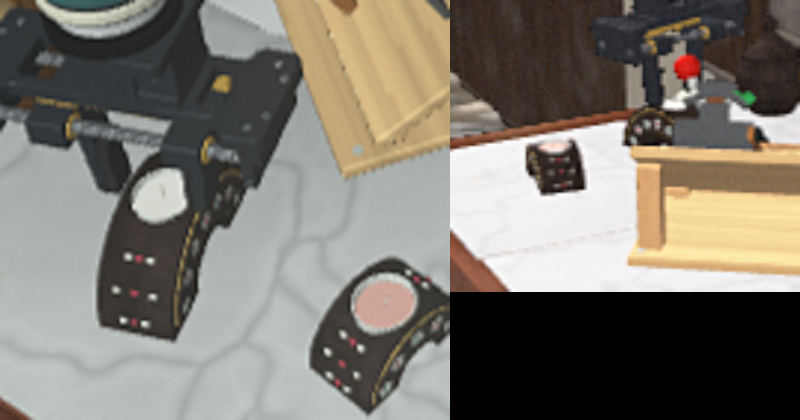

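The fingers really end well above the reported TCP: they stop at about tool z = -0.04, and the body front is near -0.11 instead of -0.064. They closed above the crown, which explains the empty grasp. I'll measure the offset precisely.

Run:
```python
from h import *
np.set_printoptions(precision=4,suppress=True)
c,T,sc,sd,s=pickle.load(open("c4.pkl","rb"))
Rt=R.from_rotvec(s["tcp_rot"]).as_matrix();tp=np.array(s["tool_pos"])
for n,W in (("wrist",cloud(c,T)),("scene",cloud(sc)),("side",cloud(sd))):
    L=(W-tp)@Rt
    for sg in (-1,1):
        q=L[(L[...,2]>-.1)&(L[...,2]<-.005)&(sg*L[...,1]>.029)&(sg*L[...,1]<.045)&(abs(L[...,0])<.02)]
        if len(q): print(n,sg,"tip z",np.sort(q[:,2])[::-1][[0,2,5,10]] if len(q)>10 else q[:,2])
    q=L[(L[...,2]>-.16)&(L[...,2]<-.085)&(abs(L[...,1])<.09)&(abs(L[...,0])<.034)&(abs(L[...,1])>.05)]
    print(n,"body z",np.percentile(q[:,2],[90,98,99.5]) if len(q) else 0)
    q=L[(L[...,2]>-.07)&(L[...,2]<-.04)&(abs(L[...,0])<.02)&(abs(L[...,1])<.06)];print(" inner |y|",np.percentile(abs(q[:,1]),[2,50,98]) if len(q) else 0)
# earlier view: open gripper over the jig
d=pickle.load(open("c1.pkl","rb"));c,T=d["jig"];L=np.nan_to_num(cloud(c,T),nan=9.)
Tt=T@np.linalg.inv(np.array(c["T_tool_cam"]));L=(L-Tt[:3,3])@Tt[:3,:3]
q=L[(abs(L[...,0])<.02)&(abs(L[...,1])<.08)&(L[...,2]<.03)&(L[...,2]>-.1)];h=np.sort(q[:,2])[::-1];print("jig view tip z",h[[0,5,20,50]])
```

```text
wrist -1 tip z [-0.0385 -0.0395 -0.0401 -0.0412]
wrist 1 tip z [-0.0388 -0.0391 -0.0396 -0.0399]
wrist body z [-0.1265 -0.1259 -0.1181]
 inner |y| [0.0212 0.0265 0.0373]
scene -1 tip z [-0.0412 -0.0432 -0.0462 -0.0486]
scene 1 tip z [-0.0401 -0.0436 -0.0463 -0.0498]
scene body z [-0.1166 -0.1077 -0.1064]
 inner |y| [0.021  0.0285 0.0386]
side -1 tip z [-0.0051 -0.0203 -0.0409 -0.0463]
side 1 tip z [-0.056  -0.0595 -0.0666 -0.0799]
side body z [-0.11   -0.1057 -0.1039]
 inner |y| [0.0209 0.0331 0.0396]
jig view tip z [-0.0377 -0.0385 -0.0389 -0.0393]
```

The physical tips sit 39.5 mm short of the reported TCP along the tool axis, the same in all views. I'll compensate by driving the reported TCP 39.5 mm further, coming down in stages while watching the force.

```bash
cat >> h.py <<'E'
D=.0395  # true tips lie D behind the reported TCP along tool z
E
python3 - <<'E'
from h import *
from cell import manip,cams
np.set_printoptions(precision=4,suppress=True)
def pr(t): s=manip.state();print(t,round(s["clock"],2),s["tool_pos"],s["gripper_width"],s["grasp_force"],s["contact_force"]);return s
p=np.array([.5828,.3033])
manip.set_gripper(.084)
ok=True
for z in (.045,.036,.028):
    manip.move_linear([*p,z-D],rate=.1);s=pr("down")
    if np.linalg.norm(s["contact_force"])>6: ok=False;break
if ok:
    manip.set_gripper(.03,force=15);manip.dwell(.1);s=pr("grip")
    if s["gripper_width"]>.045:
        manip.move_linear([*p,.14-D],rate=.15);manip.dwell(.1);pr("lift")
E
```

```text
down 13.86 [0.5816 0.3027 0.004 ] 0.0840771747292568 0.0 [ 0.759  -0.32    0.2814]
down 14.11 [ 0.5822  0.3031 -0.0042] 0.08385235600186587 0.0 [-0.3186 -0.2341 -0.367 ]
down 14.36 [ 0.5822  0.303  -0.0122] 0.08364717449547715 0.0 [-0.6938 -1.0783 -0.3648]
grip 15.07 [ 0.5827  0.3033 -0.0113] 0.04981054616895571 14.99829829641385 [-1.1188 -0.3229  0.8649]
lift 16.07 [0.5815 0.3027 0.0985] 0.050141736035778275 14.996048381435685 [ 0.4014 -0.1458 -0.9825]
```

Grasp is good (49.8 mm, 15 N). Next: move above the jig with the tilt, then check where the arch really is in seat axes before lowering.

Run:
```python
from h import *
from cell import manip,cams
np.set_printoptions(precision=4,suppress=True)
rv=R.from_matrix(Rj).as_rotvec()
manip.move_pose(seat(0,.001,.10+.028-D),rv);manip.dwell(.3)
s=manip.state();print(s["clock"],s["gripper_width"],s["grasp_force"],s["contact_force"],"tcp seat",S@(s["tool_pos"]-o))
c,T=wrist(manip,cams);sc=cams.capture("scene");pickle.dump((c,T,sc,s),open("c6.pkl","wb"))
tp=np.array(s["tool_pos"])
for n,cc,W in (("wrist",c,cloud(c,T)),("scene",sc,cloud(sc))):
    L=(W-o)@S.T
    m=(cc["image"].max(2)<80)&(abs(L[...,0])<.075)&(abs(L[...,1])<.027)&(L[...,2]>.08)&(L[...,2]<.18)
    q=L[m];print(n,m.sum(),np.percentile(q,[1,50,99],0).tolist() if len(q) else "")
    # lower end: points by height
    for z0 in (.1,.12,.14,.155):
        r=q[(q[:,2]>z0)&(q[:,2]<z0+.01)]
        if len(r)>5: print("  z",z0,len(r),"x",np.percentile(r[:,0],[2,98]),"y",np.percentile(r[:,1],[2,98]))
a=c["image"];b=sc["image"][170:350,200:380]
cv2.imwrite("pics/c6.png",np.hstack([cv2.resize(a,(480,360)),cv2.resize(b,(320,360),interpolation=cv2.INTER_CUBIC)]))
```

```text
17.2833 0.0502505296980545 14.996036521042697 [ 0.0352  0.4924 -1.859 ] tcp seat [-0.0004  0.0002  0.0888]
wrist 30568 [[-0.061085937822708554, -0.025937378449503116, 0.11626444799972459], [-0.032701237695277996, 0.001261474839339379, 0.1541802952840531], [0.036502634176399325, 0.026136342699214273, 0.17199161633892102]]
  z 0.1 90 x [-0.0624 -0.0621] y [-0.015   0.0235]
  z 0.12 1710 x [-0.0604 -0.0562] y [-0.0154  0.0236]
  z 0.14 5882 x [-0.0501  0.0395] y [-0.0232  0.0235]
  z 0.155 13540 x [-0.0328  0.0295] y [-0.0246  0.0249]
scene 832 [[-0.05522474348468889, -0.02602259301802205, 0.10154691604392735], [0.032094560883707726, -0.022095143383992086, 0.13246169196919194], [0.06389652287338707, 0.024628550640145533, 0.1599554006434575]]
  z 0.1 100 x [-0.0569  0.0641] y [-0.0257 -0.0044]
  z 0.12 170 x [-0.0533  0.062 ] y [-0.0258  0.0199]
  z 0.14 163 x [-0.0428  0.0521] y [-0.0255  0.0253]
  z 0.155 69 x [0.0246 0.0352] y [-0.0245  0.0239]
```

View pics/c6.png

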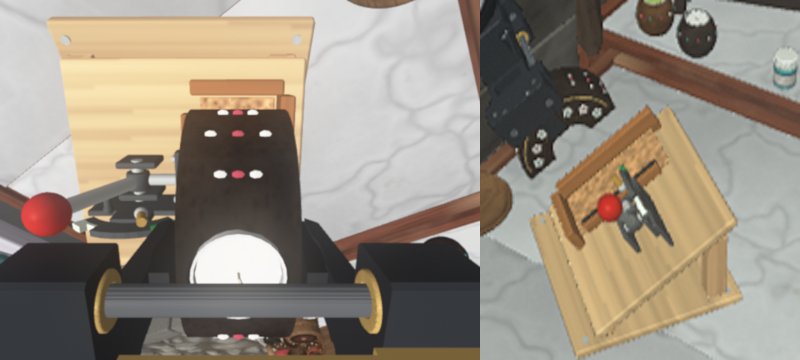

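The arch hangs correctly over the bed: in seat axes its ends are at about -62 and +64 mm, its faces at about ±25.5 mm, and its underside at about 100 mm. The knob clears at left in the wrist view. Lowering gently.

Run:
```python
from h import *
from cell import manip,cams
np.set_printoptions(precision=3,suppress=True)
def F(k=4):
    f=[]
    for _ in range(k): manip.dwell(.03);f.append(S@np.array(manip.state()["contact_force"]))
    return np.mean(f,0)
X,Y=-.001,.001
manip.move_linear(seat(X,Y,.03+.028-D),rate=.12);f0=F(6);print("base",f0)
manip.move_linear(seat(X,Y,.006+.028-D),rate=.06)
for h in (.006,.004,.003,.002,.001,0,-.001,-.002,-.003):
    manip.move_linear(seat(X,Y,h+.028-D),rate=.02);f=F()-f0;print(h,f,round(manip.state()["clock"],2))
    if f[2]>2.2 or np.linalg.norm(f)>6: break
```

```text
base [-1.286  0.129 -1.396]
0.006 [ 0.325 -0.41   0.19 ] 19.25
0.004 [ 0.417 -0.36  -0.683] 19.63
0.003 [0.466 0.194 0.34 ] 20.02
0.002 [0.501 0.005 0.07 ] 20.4
0.001 [ 0.574 -0.082  0.371] 20.78
0 [ 0.018 -0.127 -0.528] 21.17
-0.001 [ 0.053 -0.292  0.697] 21.55
-0.002 [ 0.466 -0.15   1.406] 21.93
-0.003 [-0.016 -0.583  3.09 ] 22.32
```

The bed spring now carries the arch (3 N, 1.5 N/mm as specified). Releasing, then retracting square to the bed and checking.

Run:
```python
from h import *
from cell import manip,cams
np.set_printoptions(precision=4,suppress=True)
manip.set_gripper(.064);s=manip.state();print(s["clock"],s["gripper_width"],s["contact_force"])
X,Y=-.001,.001
manip.move_linear(seat(X,Y,.14+.028-D),rate=.2);manip.dwell(.1)
print(manip.state()["clock"])
c,T=wrist(manip,cams);sc=cams.capture("scene");pickle.dump((c,T,sc),open("c7.pkl","wb"));cv2.imwrite("pics/c7.png",c["image"])
for n,cc,W in (("wrist",c,cloud(c,T)),("scene",sc,cloud(sc))):
    L=(W-o)@S.T
    m=(cc["image"].max(2)<80)&(abs(L[...,0])<.075)&(abs(L[...,1])<.033)&(L[...,2]>.0)&(L[...,2]<.075)
    q=L[m]
    for z0 in (.02,.03,.04,.05):
        r=q[(q[:,2]>z0)&(q[:,2]<z0+.01)]
        if len(r)>5: print(n,z0,len(r),"x",np.percentile(r[:,0],[2,98]),"y",np.percentile(r[:,1],[2,98]))
    print(n,"top z",np.nanpercentile(q[:,2],99))
    # tealight centre
c0=L
```

```text
22.725 0.06392110384318248 [-0.0392 -0.5244  0.5107]
23.6917
wrist 0.02 529 x [-0.0633 -0.0587] y [-0.022   0.0242]
wrist 0.03 938 x [-0.0588  0.0461] y [-0.0219  0.0242]
wrist 0.04 1875 x [-0.0522  0.0427] y [-0.0219  0.0245]
wrist 0.05 4494 x [-0.0406  0.031 ] y [-0.022   0.0243]
wrist top z 0.061928201813414956
scene 0.02 131 x [-0.0568  0.0576] y [-0.0257  0.0177]
scene 0.03 146 x [-0.0538  0.0535] y [-0.0247  0.0175]
scene 0.04 209 x [-0.0471  0.0465] y [-0.0245  0.0223]
scene 0.05 276 x [-0.0361  0.0339] y [-0.0241  0.0241]
scene top z 0.0614382437595963
```

The arch is seated flat: in seat axes its centre is about x = -1, y = +0.5 mm, with its top at 62 mm on the loaded cork. Now the lever, pushing with closed fingers from the robot's side.

Run:
```python
from h import *
from cell import manip,cams,inverse_kinematics as ik
np.set_printoptions(precision=3,suppress=True)
rv=R.from_matrix(Rj).as_rotvec()
tip=lambda x,y,z: seat(x,y,z-D)
for y in (-.172,-.12,-.075): print(y,ik(tip(.004,y,.078),rv))
manip.move_linear(tip(.004,-.172,.15),rate=.2)
manip.set_gripper(0.0,force=20)
manip.move_linear(tip(.004,-.172,.078),rate=.12);manip.dwell(.1)
def st(): s=manip.state();return s["clock"],(S@(s["tool_pos"]-o))*1e3,S@np.array(s["contact_force"])
f0=st()[2];print(st(),manip.state()["gripper_width"])
for y in list(np.arange(-.16,-.099,.012))+list(np.arange(-.096,-.0745,.004)):
    manip.move_linear(tip(.004,y,.078),rate=.06);t,p,f=st();print(round(y,3),round(t,2),p,f-f0)
    if np.linalg.norm(f-f0)>14: break
```

```text
-0.172 [ 0.433  0.319  1.788 -0.244  1.505  1.142]
-0.12 [ 0.365  0.362  1.73  -0.275  1.504  1.081]
-0.075 [ 0.311  0.403  1.673 -0.298  1.506  1.031]
(26.6583, array([   3.509, -171.536,   39.804]), array([0.558, 0.024, 0.012])) 0.0007312023095542965
-0.16 27.01 [   3.893 -159.445   38.77 ] [-0.509  0.293 -0.38 ]
-0.148 27.36 [   4.002 -147.59    38.463] [-0.003 -0.256  0.472]
-0.136 27.71 [   4.039 -135.448   38.413] [-0.982 -0.284 -0.722]
-0.124 28.06 [   4.051 -123.468   38.371] [-0.878 -0.48   0.178]
-0.112 28.41 [   4.053 -111.465   38.432] [ 0.087 -0.423 -0.032]
-0.1 28.76 [  4.001 -99.459  38.419] [-0.324 -0.365  1.016]
-0.096 29.01 [  4.022 -95.926  38.348] [-0.365 -0.515  0.22 ]
-0.092 29.26 [  4.021 -91.349  38.559] [-0.434 -0.985  0.471]
-0.088 29.51 [  4.014 -87.541  38.598] [-0.195 -0.792  0.116]
-0.084 29.76 [  4.03  -83.67   38.473] [-0.771  0.011 -0.413]
-0.08 30.01 [  4.001 -79.713  38.539] [-0.48  -0.02   0.425]
-0.076 30.26 [  4.    -75.949  38.319] [-1.266 -0.152 -0.444]
```

```bash
cat > chk.py <<'E'
from h import *
from cell import manip,cams
np.set_printoptions(precision=1,suppress=True)
def check():
    for n in ("scene","side","wrist"):
        if n=="wrist": c,T=wrist(manip,cams)
        else: c,T=cams.capture(n),None
        L=(cloud(c,T)-o)@S.T*1e3;h=cv2.cvtColor(c["image"],cv2.COLOR_BGR2HSV)
        k=((h[...,0]<8)|(h[...,0]>172))&(h[...,1]>150)&(h[...,2]>70)&(abs(L[...,0])<60)&(L[...,1]>-180)&(L[...,1]<10)&(L[...,2]>55)&(L[...,2]<125)
        q=L[k]
        if len(q)>3:  # sphere of known radius through the seen surface
            from scipy.optimize import least_squares
            r=least_squares(lambda p:np.linalg.norm(q-p,axis=1)-14,q.mean(0),loss="soft_l1").x
            print(n,"knob",len(q),q.min(0),q.max(0),"centre",r)
        m=(c["image"].max(2)<80)&(abs(L[...,0])<75)&(abs(L[...,1])<40)&(L[...,2]>20)&(L[...,2]<66)
        for z0 in (25,35,45):
            r=L[m&(L[...,2]>z0)&(L[...,2]<z0+10)]
            if len(r)>5: print(n,"arch",z0,len(r),"x",np.percentile(r[:,0],[2,98]),"y",np.percentile(r[:,1],[2,98]))
    return c,T
if __name__=="__main__": check()
E
python3 chk.py
```

```text
scene arch 25 67 x [15.8 56.1] y [-16.8  27.7]
scene arch 35 96 x [16.  50.2] y [-17.7  29.2]
scene arch 45 107 x [18.7 42.2] y [-16.7  31.6]
side knob 69 [  0.5 -63.4  71.9] [ 24.  -34.9  99.6] centre [  5.3 -47.5  85.4]
side arch 25 39 x [40.2 55.7] y [-13.5  33.1]
side arch 35 54 x [-5.8 50.9] y [-13.7  34.4]
side arch 45 31 x [-0.2 40.5] y [-15.3  33.9]
wrist knob 1844 [-10.7 -61.1  81. ] [ -0.9 -36.3 102.6] centre [  4.  -47.8  85.3]
wrist arch 25 2072 x [-61.7  22.4] y [-17.1  31.5]
wrist arch 35 3482 x [-55.9  40.4] y [-16.6  31.4]
wrist arch 45 5904 x [-47.3  34.1] y [-16.4  31.9]
```

The lever is over (knob at y ≈ -47.6 mm) and the arch has slid to the fence. I'll push gently until the stop is felt, then withdraw and check.

Run:
```python
from chk import *
tip=lambda x,y,z: seat(x,y,z-D)
for y in (-.074,-.072,-.070,-.068,-.066,-.064,-.062,-.060):
    manip.move_linear(tip(.004,y,.078),rate=.04);manip.dwell(.05);s=manip.state();f=S@np.array(s["contact_force"]);print(y,round(s["clock"],2),f)
    if abs(f[1])>8: break
manip.move_linear(tip(.004,-.10,.078),rate=.1)
manip.move_linear(tip(.004,-.10,.20),rate=.2);manip.dwell(.2)
c,T=check();print(manip.state()["clock"]);cv2.imwrite("pics/c8.png",np.hstack([cv2.resize(c["image"],(480,360)),cv2.resize(cams.capture("scene")["image"][170:350,200:360],(320,360))]))
```

```text
-0.074 30.71 [ 0.1 -2.  -0.6]
-0.072 31.01 [ 0.3 -4.6 -0.6]
-0.07 31.31 [-0.8 -9.9  0.7]
scene knob 129 [-15.1 -63.7  59. ] [ 20.2 -11.5 100.4] centre [  6.9 -48.3  85.5]
scene arch 25 126 x [-54.6  55.6] y [-17.5  28.3]
scene arch 35 171 x [-51.3  49.9] y [-17.8  29.4]
scene arch 45 189 x [-42.3  41.8] y [-16.6  30.2]
side knob 67 [  6.  -60.   71.4] [ 23.1 -35.1  99.1] centre [  4.9 -48.1  85.9]
side arch 25 40 x [39.1 56.2] y [-12.9  33.1]
side arch 35 52 x [-3.4 50. ] y [-13.8  34.1]
side arch 45 31 x [-5. 42.] y [-14.1  34. ]
wrist knob 1441 [-10.  -62.9  85. ] [ 15.1 -37.9 100.7] centre [  4.  -48.9  85.7]
wrist arch 25 658 x [-61.5  47.2] y [-16.9  30.8]
wrist arch 35 1483 x [-55.7  45.7] y [-16.2  31. ]
wrist arch 45 2364 x [-46.9  37.2] y [-16.1  31.4]
32.8667
```

View pics/c8.png

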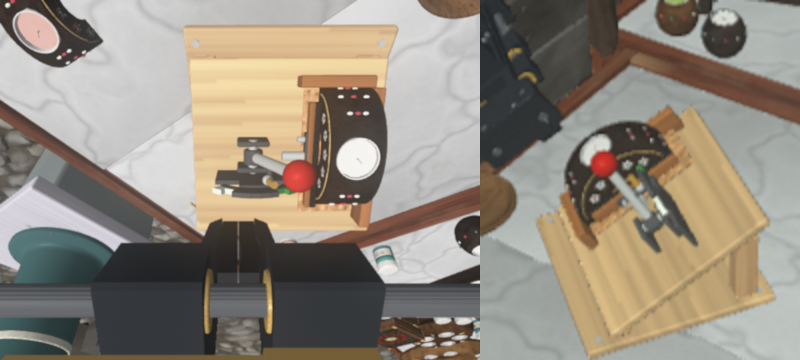

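The picture shows the arch in the bed against the fence, one foot by the ledge, and the lever at the green side. The knob is 3 mm short of nominal, so I'll fit the white-notch knob the same way from the saved image to check for bias.

Run:
```python
from h import *
from scipy.optimize import least_squares
np.set_printoptions(precision=1,suppress=True)
d=pickle.load(open("c1.pkl","rb"));e=pickle.load(open("c7.pkl","rb"))
for n,c,T in (("w1",*d["jig"]),("w7",e[0],e[1]),("s7",e[2],None),("s0",pickle.load(open("c0.pkl","rb"))["scene"],None)):
    L=(cloud(c,T)-o)@S.T*1e3;h=cv2.cvtColor(c["image"],cv2.COLOR_BGR2HSV)
    k=((h[...,0]<8)|(h[...,0]>172))&(h[...,1]>150)&(h[...,2]>70)&(abs(L[...,0])<60)&(L[...,1]>-180)&(L[...,1]<10)&(L[...,2]>55)&(L[...,2]<125)
    q=L[k]
    if len(q)>3: print(n,len(q),least_squares(lambda p:np.linalg.norm(q-p,axis=1)-14,q.mean(0),loss="soft_l1").x)
```

```text
w1 940 [   4.  -120.2   85.3]
w7 1473 [   4.3 -120.3   85.4]
s7 153 [   7.3 -119.2   85.4]
s0 150 [   7.1 -119.3   85.2]
```

White measures -120.2 mm and green -48.5 mm, symmetric about the hinge at -84.3. That fits the lever sitting on its stop, with a common bias. One short confirming push: if the knob doesn't move under load, it is home.

Run:
```python
from chk import *
tip=lambda x,y,z: seat(x,y,z-D)
manip.move_linear(tip(.004,-.10,.078),rate=.2);manip.move_linear(tip(.004,-.076,.078),rate=.1)
for y in (-.072,-.069,-.067):
    manip.move_linear(tip(.004,y,.078),rate=.04);manip.dwell(.1);s=manip.state();f=S@np.array(s["contact_force"]);print(y,S@(s["tool_pos"]-o)*1e3,f)
    if abs(f[1])>12: break
print("pushed");check()
manip.move_linear(tip(.004,-.10,.078),rate=.1)
manip.move_linear(tip(.004,-.10,.20),rate=.2);manip.dwell(.1)
print("free");check();print(manip.state()["clock"])
```

```text
-0.072 [  3.9 -73.   38.5] [-0.3 -5.8  1.8]
-0.069 [  4.  -72.7  38.5] [  0.7 -12.3   4.1]
pushed
scene arch 25 64 x [17.1 56.1] y [-17.6  28.2]
scene arch 35 95 x [19.2 50.6] y [-17.1  29.9]
scene arch 45 109 x [18.6 41.3] y [-16.1  31.2]
side knob 69 [ -0.  -59.3  71.6] [ 23.1 -31.7  96.7] centre [  4.5 -44.9  84.5]
side arch 25 38 x [37.3 57.2] y [-12.4  33.2]
side arch 35 53 x [ 2.1 51.3] y [-13.7  34.2]
side arch 45 31 x [-2.2 41.3] y [-15.6  33.8]
wrist knob 1882 [-10.5 -58.   80.3] [ -0.5 -32.9 103.3] centre [  4.1 -45.   83.9]
wrist arch 25 2021 x [-61.7  22.2] y [-17.   31.2]
wrist arch 35 3414 x [-56.1  39.5] y [-16.5  31.5]
wrist arch 45 5775 x [-47.3  34.4] y [-16.4  31.8]
free
scene knob 129 [ -6.2 -64.1  78.9] [ 20.5 -45.7 101.3] centre [  6.9 -48.   85.8]
scene arch 25 122 x [-55.   55.9] y [-17.8  27.9]
scene arch 35 168 x [-51.2  50.2] y [-17.5  28.9]
scene arch 45 203 x [-42.4  42.5] y [-17.   29.3]
side knob 67 [  0.6 -59.9  72.6] [ 22.5 -36.1  99.8] centre [  6.  -48.7  86.5]
side arch 25 40 x [38.4 55.9] y [-14.9  33. ]
side arch 35 51 x [ 0.5 50.9] y [-13.8  34.3]
side arch 45 30 x [-2.8 40.3] y [-14.8  33.8]
wrist knob 1447 [-10.2 -62.7  84.4] [ 15.4 -37.6 101.2] centre [  3.9 -48.9  85.8]
wrist arch 25 664 x [-61.3  47. ] y [-16.8  31.1]
wrist arch 35 1470 x [-55.6  45.7] y [-16.3  30.9]
wrist arch 45 2378 x [-47.4  37.2] y [-16.   31.4]
36.3833
```

Under load the knob sits on the stop (-45.0 mm, joint value 1). When free it returns to the same -48.6 mm both times, mirroring its rest position in the white notch, so it looks held in the green notch. One check that it stays put, then I hand in.

Run:
```python
from chk import *
from cell import order
manip.dwell(1.5)
c,T=check();s=manip.state();print(s["clock"],s["contact_force"])
print(order.close_job())
```

```text
scene knob 128 [ -5.3 -64.4  79.2] [ 20.6 -46.8 100.9] centre [  7.2 -48.   85.8]
scene arch 25 120 x [-55.   55.6] y [-18.   27.6]
scene arch 35 171 x [-50.9  49.7] y [-17.5  29. ]
scene arch 45 194 x [-42.   41.6] y [-16.7  29.5]
side knob 68 [  5.3 -60.3  72.1] [ 25.  -34.9  99.7] centre [  4.8 -48.7  85.8]
side arch 25 46 x [31.3 56.9] y [-13.1  33.8]
side arch 35 50 x [34.4 50.8] y [-13.7  34.1]
side arch 45 26 x [-4.6 39.8] y [-14.1  34. ]
wrist knob 1430 [-10.  -62.9  83.4] [ 15.1 -37.7 101.4] centre [  4.  -48.9  85.8]
wrist arch 25 681 x [-61.8  47.3] y [-16.9  30.9]
wrist arch 35 1448 x [-56.   45.6] y [-16.2  30.9]
wrist arch 45 2355 x [-47.2  37.2] y [-16.   31.4]
38.0333 [0.1 0.2 0.7]
the job is handed in; nothing more can be done
None
```

The job is handed in at 38 s, verdict not shown: the arch lies flat on the cork against the fence, with one foot about 4 mm from the ledge. The lever is thrown to green, where its knob rests a steady 3–4 mm short of the stop. The arch was gripped at 15 N, and the first grasp closed on air because the real fingertips are about 40 mm short of the reported TCP.

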